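Contact check with the hand probe

TASK

Take the contact probe out of its stand and, with its tip, press the wide round brass contact clearly down from above for a moment (about half its travel is plenty), then do the same to the square brass contact. Do not press the small round contact. Finally hang the probe upright in its stand again, collar resting on the top plate, and let go.

Things in the scene. Friction and masses are not known exactly. Their poses are not given: they have to be found in the camera images.
- probe_grip (a point): The cordless contact probe, 140 mm long, about 80 g, loose, starts hanging upright, tip down, in the hole of its stand. From the tip up: pointed steel shaft 8 mm in diameter and 60 mm long, dark steel collar 34 mm in diameter and 5 mm thick, round white handle 20 mm in diameter and 75 mm long. This point is on the axis, 100 mm above the tip and 40 mm below the top end of the probe, where the handle is to be gripped; z points along the axis from tip to handle.
- probe_tip (a point): The lower end of the probe's steel tip (5 mm wide), on its axis, 100 mm below probe_grip; z points along the axis towards the handle.
- stand_hole (a point): The probe's stand, fixed to the worktop: aluminium top plate 64 x 64 x 10 mm on four pillars over a 70 x 70 mm foot plate 8 mm thick. The point is the centre of the 20 mm through hole, at the upper face of the top plate, 75 mm above the worktop. A hanging probe rests with the underside of its collar on this face, its tip 60 mm below it.
- round_top (a point): Wide round contact: disc 32 mm in diameter, 6 mm thick. Sprung brass contact on its own grey 64 x 64 x 30 mm block that is fixed to the worktop; the contact's flat top face stands 52 mm above the worktop when not pressed. The point is the centre of that top face; z up, x and y along the sides of the block.
- round_contact (a joint): travel of the wide round contact in m: 0 = up, at rest; grows as it is pressed down; stop at 0.010. It springs back by itself: about 1.4 N starts it and 5.9 N holds it fully down.
- square_top (a point): Square contact: plate 32 x 32 mm, 6 mm thick. Sprung brass contact on its own grey 64 x 64 x 30 mm block that is fixed to the worktop; the contact's flat top face stands 52 mm above the worktop when not pressed. The point is the centre of that top face; z up, x and y along the sides of the block.
- square_contact (a joint): travel of the square contact in m: 0 = up, at rest; grows as it is pressed down; stop at 0.010. It springs back by itself: about 1.4 N starts it and 5.9 N holds it fully down.
- small_top (a point): Small round contact, not to be pressed: disc 14 mm in diameter, 6 mm thick. Sprung brass contact on its own grey 64 x 64 x 30 mm block that is fixed to the worktop; the contact's flat top face stands 52 mm above the worktop when not pressed. The point is the centre of that top face; z up, x and y along the sides of the block.
- small_contact (a joint): travel of the small round contact in m: 0 = up, at rest; grows as it is pressed down; stop at 0.010. It springs back by itself: about 1.4 N starts it and 5.9 N holds it fully down.
There are look-alikes about, which are no part of the job. Of the things that look like the part that bears probe_grip, the larger one is meant. Leave any green look-alike of the part that bears square_top alone.

How it is judged (in metres and radians):
On the way, in this order (a step that is already met when the one before it is completed fails the run):
1. the probe's tip presses the wide round contact down by more than 2.5 mm (value of joint round_contact above 0.0025 m and distance between probe_tip and round_top below 0.018 m), for 0.2 s.
2. then the probe's tip presses the square contact down by more than 2.5 mm (value of joint square_contact above 0.0025 m and distance between probe_tip and square_top below 0.018 m), for 0.2 s.
At the end, for the whole second after the job is handed in: The probe hangs in its stand: handle within 15 mm of the hole's axis, upright within 10 degrees, tip 55 to 65 mm below the top face of the plate; the round and square contacts are up again (within 1.5 mm) (horizontal distance between probe_grip and stand_hole below 0.015 m and angle between probe_grip's own z axis and vertical below 0.175 rad and z of probe_tip in the frame of stand_hole between -0.065 and -0.055 m and value of joint each of round_contact, square_contact below 0.0015 m); the robot touches nothing.
It fails at once if the small round contact is pressed down by more than 2 mm (value of joint small_contact above 0.002 m).
It also fails if it takes over 61 s, if anything falls off the work surface, if the arm or the gripper's body presses on something with over 40 N, if the wrist force passes 120 N, or if a joint passes its speed limit or range.

ROBOT

A 6-joint arm with a two-finger parallel gripper is mounted at the origin on a cart in front of the work surface, level with it; the furniture and walls round the work are solid. World frame = base frame: x ahead of the robot, y to its left, z up, the work surface at z = 0. Lengths are in m, angles in degrees, forces in N, time in s.
With the tool pointing down it reaches from about 0.325 to 0.9 m from the base axis. Payload 3.5 kg.
Tool frame: the origin (TCP) lies on the centre line of the jaws, within the pads' length; the fingertips stand 14 mm ahead of it and the grasp point (between the pads) lies 5 mm behind it; z points along the fingers, y is the line along which they close (so a half turn about z gives the same grasp; the last joint's range is limited). The gripper opens to 85 mm and grips with 20 to 120 N. Pads are 22 mm wide; open, the fingers measure 114 mm over their backs; the gripper's body (76 mm by 85 mm) begins 54 mm behind the grasp point. The pads swing forward as they close: fully open they stand 13 mm farther back than shut.
Start: joints at [63.805, 15.837, -1.513, 72.651, 0, 84.076], TCP at [0.217, 0.586, 0.245] pointing down, gripper open.
Joint ranges: [-178.77, 178.77], [-48.84, 107.48], [-61.69, 71.31], [-111.58, 123.2], [-90, 87.43], [-180, 180]. Speed limits (degrees/s): [147.25, 147.25, 180, 180, 180, 180].

INTERFACE

Orientations are given as [roll, pitch, yaw] about the fixed x, y, z axes, in that order (R = Rz(yaw) Ry(pitch) Rx(roll)).
In Python, from cell import sensors, cams, order, models gives the robot as it stands. The module is installed in compiled form; this text tells all that it offers.
- The arm moves only by the tool arm_command, never from a script. Its argument "steps" is one flat list of numbers, 6 for each row, row after row: the shift along the tool's x, y, z in m, then the turn, a rotation vector about the tool's x, y, z in degrees. In form: [x, y, z, wx, wy, wz, x, y, z, wx, wy, wz, ...]. A call has 1 to 8 rows; each row shifts and turns the commanded pose from where the row before left it, along the tool's axes as they then stand; what a row does not reach is not made up. A row lasts 1/8 s, in which the tool goes at most 62.5 mm and 10.7 degrees, less where a joint would pass 70% of its speed; a pose out of reach is approached as far as the arm can. A call with a gripper value outside its range is refused whole. "fingers" is the opening, from 0 (shut) to 1 (fully open), set as the call begins (left out, the last holds). The fingers move at their own pace and stop on an object; the grip force is fixed at half the most. Time passes only in rows, so rows that do not move let the fingers close. It gives the time, the measured TCP pose, the force, the opening and the grip force at its end, in the units of the state.
- sensors.read_state(): the state, without advancing time (a new reading comes with each control period).
- cams.camera(name): name is "scene" or "side" or "wrist"; returns (picture, depth): 420x560x3 uint8, red, green, blue; 420x560 float32, m along the optical axis (not along the pixel's ray), 0 where there is no reading.
- cams.get_calibration(name): a dict with "intrinsics" (3x3 intrinsics, pixels), "T" (4x4, takes a point from camera to world coordinates); the wrist camera has in their place "T_tool_cam" (4x4, takes a point from camera to tool coordinates, whose origin is the TCP and whose axes are the flange's). Camera axes: x right, y down, z forward; pixel columns grow to the right and rows downward; lengths in m; the calibration is good to about 2 mm. A picture is of the moment at which its call begins: read the wrist's pose just before it. get_calibration takes no time and is no camera call.
- order.finish_job(): hands the job in; it is judged then, once.
Trained networks look in the newest picture that a camera, given by its name, has taken for a name from the list of things; names that differ only in an ending like _2 or _b are one class to them, and where a whole thing is asked for, a point or a joint stands for the part that bears it (a point fixed in the world has none). Each returns a list of dicts, best first, with "p" (0 to 1); they miss things now and then, are a little off and sometimes report something else, mostly with a low value. They report only what shows in the picture. A call takes as long as a camera call. They do not tell look-alikes from the thing itself.
- models.look_for(camera, query): "centre" ([x, y, z] in m, in world coordinates, good to about 4 mm: the middle of the surface that is visible of it).
- models.place_of(camera, query): "centre" ([x, y, z] in m, in world coordinates, good to about 4 mm: a listed point, or the origin of a listed thing).
The state is a dict: "time_s": time; "joint_positions": joint angles; "qd": joint speeds; "joint_torque": joint torques, N m; "tcp_pos": TCP position; "eef_rot": TCP orientation; "force": force on the tool from outside, world axes, zero at the start; "moment": the same for the moment, N m; "width": finger opening in m; "finger_force": force on a finger pad.
Only numpy, scipy, OpenCV 4.12 (cv2) and the standard library are available. Lean on these libraries where they do the work, as an engineer would, in place of code of your own. Each camera call takes 0.05 s, during which the arm holds its last target. There are 200 camera calls.

## Working session

There is one attempt and no reset: what is moved stays moved. The work goes in short steps, Python scripts to look and compute and a tool call to move; the robot and the scene stay as the last step left them, time stands still between calls to the robot, and variables do not carry over. Pictures are saved under pics/ and viewed, at most 10 in all, crops included, and the job is handed in when it is done.

Besides the shell and the picture viewer there is one more tool, called after "Call:" as name(argument=value, ...) on one line, values as JSON. arm_command: Moves the arm, as the interface text tells. Its arguments: {"type":"object","properties":{"steps":{"type":"array"},"fingers":{"type":"number"}},"required":["steps"]}

```bash
mkdir -p pics; python3 - <<'E'
from cell import sensors, cams, models
import cv2
s=sensors.read_state(); print({k:s[k] for k in('time_s','tcp_pos','eef_rot','width')})
for c in('scene','side'):
    p,d=cams.camera(c); cv2.imwrite(f'pics/{c}0.png',p[:,:,::-1])
    cal=cams.get_calibration(c); print(c,cal['T'].round(3).tolist() if hasattr(cal['T'],'round') else cal['T'], cal['intrinsics'])
    for q in('probe_grip','stand_hole','round_top','square_top','small_top'):
        print(q,[([round(float(v),3) for v in r['centre']],round(r['p'],2)) for r in models.place_of(c,q)])
E
```

```text
{'time_s': 0.0, 'tcp_pos': array([0.21621971, 0.58558076, 0.24413957]), 'eef_rot': array([-1.79869442e+02, -1.37536365e-02,  1.59728782e+02]), 'width': 0.08535012154305362}
scene [[0.838, -0.295, 0.459, 0.156], [-0.545, -0.413, 0.729, -0.473], [-0.025, -0.862, -0.507, 0.528], [0.0, 0.0, 0.0, 1.0]] [[443.84717905   0.         279.94512206]
 [  0.         443.84717905 206.84388729]
 [  0.           0.           1.        ]]
probe_grip [([0.44, 0.149, 0.113], 0.86), ([0.452, 0.244, 0.068], 0.72), ([0.552, 0.009, 0.05], 0.38)]
stand_hole [([0.44, 0.155, 0.073], 0.85)]
round_top [([0.607, 0.132, 0.05], 0.61)]
square_top [([0.578, 0.307, 0.047], 0.65), ([0.691, 0.329, 0.051], 0.45)]
small_top [([0.553, 0.01, 0.051], 0.41)]
side [[0.955, -0.128, 0.269, 0.35], [-0.298, -0.425, 0.855, -0.566], [0.005, -0.896, -0.444, 0.469], [0.0, 0.0, 0.0, 1.0]] [[485.10864836   0.         278.10524192]
 [  0.         485.10864836 205.51203138]
 [  0.           0.           1.        ]]
probe_grip [([0.44, 0.149, 0.116], 0.56), ([0.47, 0.244, 0.072], 0.52), ([0.575, 0.304, 0.05], 0.43)]
stand_hole [([0.439, 0.152, 0.074], 0.95)]
round_top [([0.612, 0.131, 0.052], 0.72)]
square_top [([0.575, 0.303, 0.05], 0.6), ([0.69, 0.324, 0.056], 0.43)]
small_top [([0.553, 0.01, 0.052], 0.52)]
```

View pics/scene0.png

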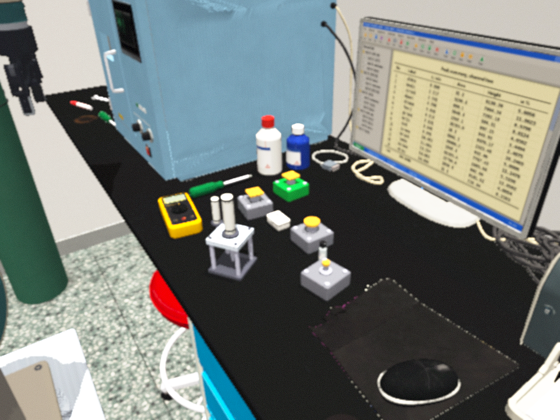

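View pics/side0.png

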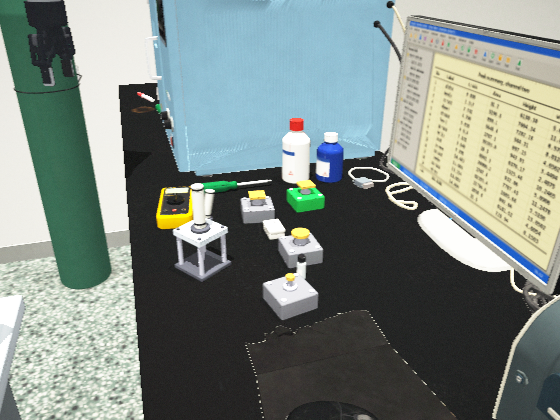

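The pictures show the following:
- **Stand and probe:** at about (232,235) in scene. A shorter white look-alike stands behind it, at (214,208).
- **Square contact:** the grey block at (255,200), with a green look-alike at (290,187).
- **Wide round contact:** (312,228).
- **Small contact:** (326,270), with something white standing just behind it.
- **Bottles:** behind the square contact.

Next I'll refine these positions with depth.

```bash
cat > h.py <<'E'
import numpy as np
from cell import sensors, cams, models
from scipy.optimize import least_squares
def cloud(c,T=None):
    p,d=cams.camera(c); cal=cams.get_calibration(c); K=np.array(cal['intrinsics'])
    v,u=np.nonzero(d>0); z=d[v,u]
    X=np.c_[(u-K[0,2])*z/K[0,0],(v-K[1,2])*z/K[1,1],z]
    T=np.array(cal['T']) if T is None else T
    return X@T[:3,:3].T+T[:3,3], p[v,u]
def near(X,c,r,z0,z1):
    return (np.hypot(X[:,0]-c[0],X[:,1]-c[1])<r)&(X[:,2]>z0)&(X[:,2]<z1)
def circ(P,r):
    f=lambda q:np.hypot(P[:,0]-q[0],P[:,1]-q[1])-r
    return least_squares(f,P[:,:2].mean(0)+[0.005,0.008],loss='soft_l1',f_scale=0.001).x
def rect(P):
    import cv2
    r=cv2.minAreaRect((P[:,:2]*1000).astype(np.float32)); return [np.round(a,1) for a in r]
E
python3 - <<'E'
from h import *
for c in('scene','side'):
    X,_=cloud(c); print(c)
    for z0,z1 in((.09,.12),(.12,.15)):
        m=near(X,(.44,.15),.03,z0,z1); print('handle',m.sum(),circ(X[m],.01).round(4))
    m=near(X,(.44,.15),.04,.13,.2); print('top z',np.percentile(X[m,2],[90,99]).round(4))
    m=near(X,(.44,.15),.06,.068,.079); print('plate',rect(X[m]),np.median(X[m,2]).round(4))
    m=near(X,(.46,.244),.035,.03,.3); print('lookalike',X[m].mean(0).round(3),X[m].max(0).round(3),X[m].min(0).round(3))
    for n,q in(('round',(.61,.131)),('square',(.577,.305)),('small',(.553,.01))):
        m=near(X,q,.03,.046,.06); print(n,m.sum(),rect(X[m]),X[m].mean(0).round(4))
        m=near(X,q,.05,.024,.034); print(' block',rect(X[m]))
        m=near(X,q,.085,.065,.4); print(' tall nearby',m.sum(),X[m].min(0).round(3) if m.any() else'',X[m].max(0).round(3) if m.any() else '')
E
```

```text
scene
handle 157 [0.4375 0.1498]
handle 167 [0.4373 0.1499]
top z [0.1565 0.1573]
plate [array([437. , 150.8]), array([66.2, 65.8]), np.float64(32.9)] 0.076<stdin>:8: RuntimeWarning: Mean of empty slice.
  ret = um.true_divide(
Traceback (most recent call last):
ValueError: zero-size array to reduction operation maximum which has no identity
```

```bash
python3 - <<'E'
from h import *
for c in('scene','side'):
    X,_=cloud(c); print(c)
    for z0,z1 in((.09,.12),(.12,.15)):
        m=near(X,(.44,.15),.03,z0,z1); print('handle',m.sum(),circ(X[m],.01).round(4))
    m=near(X,(.44,.15),.06,.068,.079); print('plate',rect(X[m]),np.median(X[m,2]).round(4))
    m=near(X,(.44,.26),.085,.04,.3); print('lookalike',m.sum(),np.percentile(X[m],[2,50,98],axis=0).round(3).tolist() if m.any() else '')
    for n,q in(('round',(.61,.131)),('square',(.577,.305)),('small',(.553,.01))):
        m=near(X,q,.03,.046,.06); print(n,m.sum(),rect(X[m]),X[m].mean(0).round(4))
        m=near(X,q,.05,.024,.034); print(' block',rect(X[m]))
        m=near(X,q,.085,.065,.4); print(' tall nearby',m.sum(),X[m].min(0).round(3) if m.any() else'',X[m].max(0).round(3) if m.any() else '')
E
```

```text
scene
handle 157 [0.4374 0.1501]
handle 169 [0.4375 0.15  ]
plate [array([437. , 151.3]), array([67. , 66.2]), np.float64(33.7)] 0.0761
lookalike 34 [[0.423, 0.177, 0.075], [0.435, 0.183, 0.076], [0.443, 0.192, 0.078]]
round 134 [array([607.2, 129.2]), array([31.8, 28.1]), np.float64(53.1)] [0.6061 0.1276 0.0526]
 block [array([607.6, 130. ]), array([67.4, 65. ]), np.float64(89.4)]
 tall nearby 0  
square 129 [array([575.7, 304.7]), array([33.7, 31.9]), np.float64(84.3)] [0.5747 0.3027 0.0527]
 block [array([575.8, 303.5]), array([66.6, 64.3]), np.float64(81.1)]
 tall nearby 0  
small 47 [array([548.2,   8. ]), array([12.8, 12.5]), np.float64(79.6)] [0.5476 0.0071 0.0521]
 block [array([547.8,   8. ]), array([65.4, 66. ]), np.float64(11.2)]
 tall nearby 0  
side
handle 197 [0.4386 0.1489]
handle 211 [0.4388 0.1488]
plate [array([439.2, 150. ]), array([66.4, 66. ]), np.float64(33.2)] 0.0734
lookalike 11 [[0.426, 0.178, 0.072], [0.432, 0.179, 0.073], [0.456, 0.184, 0.074]]
round 160 [array([609.3, 127.7]), array([29.4, 31.1]), np.float64(88.0)] [0.609  0.1262 0.05  ]
 block [array([609.4, 127.6]), array([64.5, 63.5]), np.float64(89.2)]
 tall nearby 0  
square 133 [array([578.3, 303.8]), array([35.3, 32.6]), np.float64(82.8)] [0.5771 0.301  0.0499]
 block [array([577.8, 302.1]), array([64.7, 65.2]), np.float64(79.7)]
 tall nearby 0  
small 60 [array([550.3,   7.1]), array([13.4, 13. ]), np.float64(15.5)] [0.5494 0.006  0.0495]
 block [array([549.7,   6.8]), array([64.2, 66.2]), np.float64(10.6)]
 tall nearby 0
```

```bash
cat >> h.py <<'E'
from scipy.spatial.transform import Rotation as Ro
def delta(target):
    s=sensors.read_state(); R=Ro.from_euler('xyz',s['eef_rot'],degrees=True)
    d=np.array(target)-s['tcp_pos']; print('t',s['time_s'],'tcp',s['tcp_pos'].round(4),'rot',s['eef_rot'].round(2))
    up=Ro.from_euler('xyz',[180,0,s['eef_rot'][2]],degrees=True)
    print('tool shift',R.inv().apply(d).round(4),'level turn',(R.inv()*up).as_rotvec(degrees=True).round(2))
E
python3 - <<'E'
from h import *
delta([.438,.1495,.2441])
X=cloud('scene')[0]; a=np.array([.216,.586]); b=np.array([.438,.15])
t=np.clip((X[:,:2]-a)@(b-a)/((b-a)@(b-a)),.25,1); D=np.linalg.norm(X[:,:2]-(a+t[:,None]*(b-a)),axis=1)
m=(X[:,2]>.1)&(X[:,2]<.5)
for lo in(0,.05,.08,.1,.12,.15,.2): 
    k=m&(D>=lo)&(D<lo+.05); print(lo,k.sum(),X[k].mean(0).round(2) if k.any() else '')
E
```

```text
t 0.75 tcp [0.2165 0.5863 0.2454] rot [180.    -0.   159.73]
tool shift [-0.3591 -0.333   0.0012] level turn [ 0. -0. -0.]
0 350 [0.43 0.14 0.13]
0.05 2180 [0.22 0.55 0.37]
0.08 2897 [0.21 0.55 0.37]
0.1 846 [0.21 0.56 0.35]
0.12 473 [0.23 0.62 0.3 ]
0.15 3606 [0.43 0.54 0.28]
0.2 4849 [0.49 0.55 0.28]
```

Call:
arm_command(steps=[-0.03,-0.028,0,0,0,0,-0.03,-0.028,0,0,0,0,-0.03,-0.028,0,0,0,0,-0.03,-0.028,0,0,0,0,-0.03,-0.028,0,0,0,0,-0.03,-0.028,0,0,0,0,-0.03,-0.028,0,0,0,0,-0.03,-0.028,0,0,0,0], fingers=1)

```text
time_s: 1.8
tcp_pos: [0.3646, 0.2919, 0.2456]
eef_rot: [180.0, 0.0, 159.7]
force: [0.7, 0.6, -0.6]
width: 0.0855
finger_force: 0.0
```

Call:
arm_command(steps=[-0.03,-0.028,0,0,0,0,-0.03,-0.028,0,0,0,0,-0.03,-0.028,0,0,0,0,-0.015,-0.015,0,0,0,0,0,0,0,0,0,0])

```text
time_s: 2.42
tcp_pos: [0.4288, 0.1628, 0.2455]
eef_rot: [180.0, 0.0, 159.6]
force: [-0.1, -0.3, 0.2]
width: 0.0853
finger_force: 0.0
```

```bash
cat >> h.py <<'E'
def wristT():
    s=sensors.read_state(); T=np.eye(4); T[:3,:3]=Ro.from_euler('xyz',s['eef_rot'],degrees=True).as_matrix(); T[:3,3]=s['tcp_pos']
    return T@np.array(cams.get_calibration('wrist')['T_tool_cam'])
E
python3 - <<'E'
from h import *
import cv2
T=wristT(); print(T.round(3).tolist()); X,_=cloud('wrist',T); p,d=cams.camera('wrist'); cv2.imwrite('pics/w1.png',p[:,:,::-1])
m=near(X,(.438,.15),.03,.148,.165); print('top',m.sum(),X[m].mean(0).round(4), cv2.minEnclosingCircle((X[m,:2]*1000).astype('f4')) if m.any() else '')
m=near(X,(.438,.15),.06,.068,.082); print('plate',rect(X[m]),np.median(X[m,2]).round(4))
delta([.438,.1495,.11])
E
```

```text
[[0.348, 0.886, 0.308, 0.35], [0.938, -0.329, -0.113, 0.192], [0.001, 0.328, -0.945, 0.374], [0.0, 0.0, 0.0, 1.0]]
top 566 [0.4381 0.1506 0.154 ] ((439.2492370605469, 150.08224487304688), 10.238439559936523)
plate [array([439.8, 151.8]), array([64.2, 64.6]), np.float64(33.4)] 0.0749
t 2.525 tcp [0.4281 0.1639 0.2454] rot [ 1.7998e+02 -2.0000e-02  1.5971e+02]
tool shift [-0.0143 -0.0101  0.1353] level turn [ 0.02 -0.02 -0.  ]
```

View pics/w1.png

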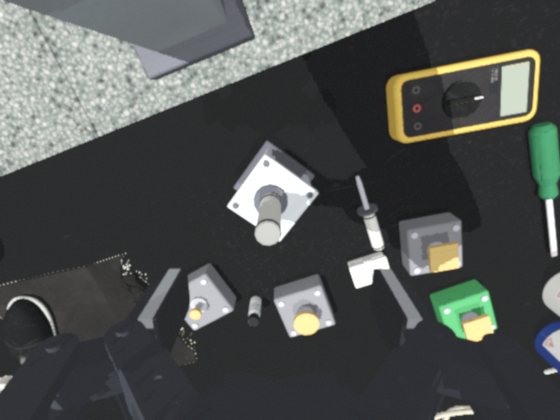

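The wrist view shows the upright probe in its stand at (270,210), and the smaller look-alike lying at (370,215). The square contact is at (435,250) with the green one below it, and the wide round contact is at (305,315). I'm now aligning over the probe, then descending and gripping.

Call:
arm_command(steps=[-0.015,-0.0095,0,0,0,0,0,0,0.03,0,0,0,0,0,0.03,0,0,0,0,0,0.03,0,0,0,0,0,0.03,0,0,0,0,0,0.015,0,0,0,0,0,0,0,0,0], fingers=1)

```text
time_s: 3.4
tcp_pos: [0.4384, 0.1495, 0.1095]
eef_rot: [-179.9, -0.1, 159.7]
force: [-0.8, -0.8, 0.9]
width: 0.0853
finger_force: 0.0
```

Call:
arm_command(steps=[0,0,0,0,0,0,0,0,0,0,0,0,0,0,0,0,0,0,0,0,0,0,0,0,0,0,0,0,0,0,0,0,0,0,0,0,0,0,0,0,0,0,0,0,0,0,0,0], fingers=0)

```text
time_s: 4.4
tcp_pos: [0.4395, 0.1496, 0.111]
eef_rot: [180.0, 0.1, 159.7]
force: [-0.9, -0.9, 5.9]
width: 0.0191
finger_force: 58.4
```

Call:
arm_command(steps=[0,0,-0.01,0,0,0,0,0,-0.02,0,0,0,0,0,-0.02,0,0,0,0,0,-0.02,0,0,0,0,0,-0.02,0,0,0,0,0,-0.01,0,0,0,0,0,0,0,0,0])

```text
time_s: 5.28
tcp_pos: [0.4395, 0.1497, 0.2109]
eef_rot: [180.0, 0.1, 159.7]
force: [0.0, -1.2, -0.8]
width: 0.0187
finger_force: 58.5
```

```bash
python3 - <<'E'
from h import *
import cv2
for c in('scene','side'):
    X,_=cloud(c); s=sensors.read_state(); q=s['tcp_pos'][:2]; z=s['tcp_pos'][2]; print(c,s['tcp_pos'].round(4),s['width'],s['force'].round(2))
    for z0,z1,r in((-.09,-.05,.004),(-.03,-.016,.01)):
        m=near(X,q,.025,z+z0,z+z1); P=X[m]; print(m.sum(),circ(P,r).round(4))
    m=near(X,q,.025,.08,.4); print('lowest',np.sort(X[m,2])[:6].round(4)); 
    m=near(X,q,.025,z-.05,z-.02); print('collar?',[ (round(float(a),3),int((abs(X[m,2]-a)<.002).sum())) for a in np.arange(z-.05,z-.02,.004)])
T=wristT(); X,_=cloud('wrist',T)
for n,q in(('round',(.608,.129)),('square',(.577,.303))):
    m=near(X,q,.035,.046,.06); print(n,m.sum(),rect(X[m]) if m.sum()>5 else '')
m=near(X,(.439,.15),.06,.068,.082); print('plate',rect(X[m]) if m.sum()>5 else '')
p,d=cams.camera('side'); cv2.imwrite('pics/s2.png',cv2.resize(p[60:260,120:340,::-1],None,fx=2.7,fy=2.7))
E
```

```text
scene [0.4389 0.1497 0.2101] 0.018503276237653025 [-0.4  -0.48 -2.09]
87 [0.435  0.1441]
151 [0.4368 0.1493]
lowest [0.1173 0.118  0.1181 0.119  0.1193 0.1195]
collar? [(0.16, 4), (0.164, 8), (0.168, 9), (0.172, 0), (0.176, 14), (0.18, 101), (0.184, 28), (0.188, 22)]
side [0.4385 0.1496 0.2096] 0.018538138809596767 [-0.13 -0.75 -1.17]
112 [0.4379 0.1489]
97 [0.4381 0.1489]
lowest [0.1123 0.1133 0.1137 0.1143 0.1144 0.1149]
collar? [(0.16, 5), (0.164, 13), (0.168, 6), (0.172, 6), (0.176, 99), (0.18, 48), (0.184, 28), (0.188, 33)]
round 0 
square 1006 [array([578.8, 305.5]), array([32.3, 33.3]), np.float64(81.6)]
plate [array([439.9, 151.7]), array([64.4, 64.7]), np.float64(33.3)]
```

View pics/s2.png

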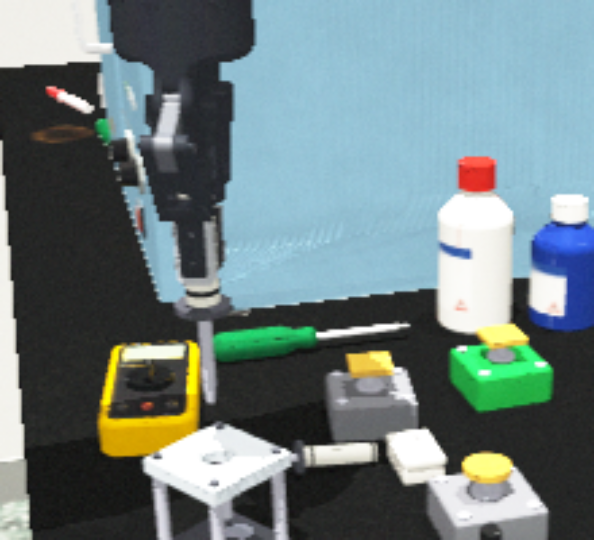

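The probe is held upright with its tip at about z 0.115, and the stand is empty. Next is the wide round contact at about (0.609, 0.129).

Call:
arm_command(steps=[-0.028,0.0066,0,0,0,0,-0.028,0.0066,0,0,0,0,-0.028,0.0066,0,0,0,0,-0.028,0.0066,0,0,0,0,-0.028,0.0066,0,0,0,0,-0.028,0.0066,0,0,0,0,0,0,0.02,0,0,0,0,0,0.02,0,0,0])

```text
time_s: 6.48
tcp_pos: [0.6105, 0.1284, 0.1688]
eef_rot: [-180.0, -0.1, 159.7]
force: [0.1, 1.0, -0.5]
width: 0.0188
finger_force: 58.6
```

```bash
python3 - <<'E'
from h import *
import cv2
delta([.609,.129,.145])
X,_=cloud('side'); q=sensors.read_state()['tcp_pos'][:2]
m=near(X,q,.025,.062,.12); print('shaft',m.sum(),circ(X[m],.004).round(4),np.sort(X[m,2])[:5].round(4))
m=near(X,(.608,.129),.035,.046,.056); print('disc',rect(X[m]),np.median(X[m,2]).round(4))
p,d=cams.camera('side'); cv2.imwrite('pics/s3.png',cv2.resize(p[120:300,210:390,::-1],None,fx=3,fy=3))
E
```

```text
t 6.475 tcp [0.6105 0.1284 0.1688] rot [-1.7997e+02 -7.0000e-02  1.5971e+02]
tool shift [0.0016 0.0001 0.0238] level turn [-0.03 -0.07  0.  ]
shaft 107 [0.6068 0.122 ] [0.0717 0.0728 0.0736 0.0752 0.0755]
disc [array([609.7, 128.3]), array([31.2, 30.3]), np.float64(61.3)] 0.0503
```

View pics/s3.png

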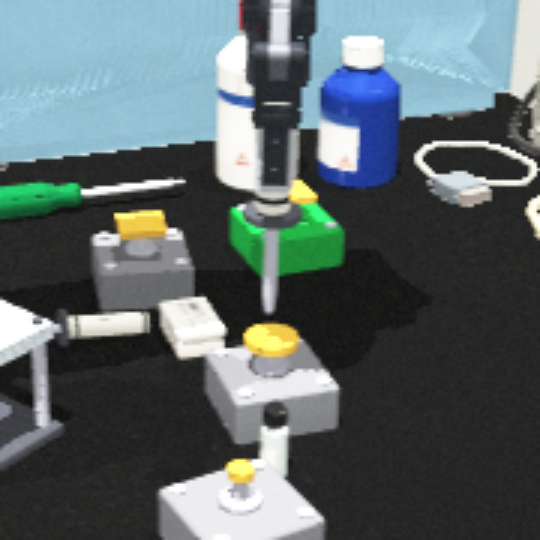

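The probe tip at (270,312) in the crop is right over the brass disc at (270,340), so I'm pressing.

Call:
arm_command(steps=[0,0,0.01,0,0,0,0,0,0.008,0,0,0,0,0,0.004,0,0,0,0,0,0.003,0,0,0,0,0,0,0,0,0,0,0,0,0,0,0])

```text
time_s: 7.32
tcp_pos: [0.6104, 0.1286, 0.1458]
eef_rot: [180.0, 0.0, 159.7]
force: [-1.4, -0.1, 1.6]
width: 0.0187
finger_force: 58.5
```

```bash
python3 - <<'E'
from h import *
for i in range(3):
    X,_=cloud('side' if i else 'scene'); s=sensors.read_state(); m=near(X,(.609,.129),.017,.036,.056); print(s['tcp_pos'].round(4),s['force'].round(2),np.median(X[m,2]).round(4),m.sum())
E
```

```text
[0.6105 0.1286 0.1458] [-1.58 -0.64  1.03] 0.0507 127
[0.6104 0.1286 0.1457] [-1.58 -0.98  0.38] 0.048 162
[0.6104 0.1286 0.1456] [-1.18 -0.22  1.1 ] 0.048 160
```

Depth shows it is down only about 2 mm, so I'll press another 3.5 mm.

Call:
arm_command(steps=[0,0,0.002,0,0,0,0,0,0.0015,0,0,0,0,0,0,0,0,0,0,0,0,0,0,0,0,0,0,0,0,0])

```text
time_s: 8.1
tcp_pos: [0.6105, 0.1286, 0.142]
eef_rot: [180.0, 0.0, 159.7]
force: [-1.3, -0.7, 2.0]
width: 0.019
finger_force: 58.5
```

```bash
python3 - <<'E'
from h import *
for i in range(3):
    X,_=cloud('side' if i else 'scene'); s=sensors.read_state(); m=near(X,(.609,.129),.017,.036,.056); print(s['tcp_pos'].round(4),s['force'].round(2),np.median(X[m,2]).round(4),m.sum())
E
```

```text
[0.6105 0.1286 0.1419] [-1.37 -0.35  2.75] 0.0474 135
[0.6105 0.1286 0.1419] [-0.98 -0.51  2.68] 0.0445 167
[0.6104 0.1286 0.1419] [-1.18 -0.3   2.92] 0.0443 171
```

The round contact is down about 6 mm and has been held there. I'm moving to the square contact.

Call:
arm_command(steps=[0,0,-0.02,0,0,0,0,0,-0.02,0,0,0,0.018,0.031,0,0,0,0,0.018,0.031,0,0,0,0,0.018,0.031,0,0,0,0,0.018,0.031,0,0,0,0,0.018,0.03,0,0,0,0,0,0,0.012,0,0,0])

```text
time_s: 9.25
tcp_pos: [0.5795, 0.3069, 0.1699]
eef_rot: [179.9, 0.1, 159.9]
force: [0.5, -0.6, -1.0]
width: 0.0185
finger_force: 58.7
```

```bash
python3 - <<'E'
from h import *
import cv2
delta([.5785,.304,.142])
X,_=cloud('side')
m=near(X,(.608,.129),.035,.04,.056); print('round z',np.median(X[m,2]).round(4))
m=near(X,(.577,.303),.035,.046,.056); print('square',rect(X[m]),np.median(X[m,2]).round(4))
p,d=cams.camera('side'); cv2.imwrite('pics/s4.png',cv2.resize(p[100:260,190:350,::-1],None,fx=3,fy=3))
E
```

```text
t 9.25 tcp [0.5795 0.3069 0.1699] rot [1.7987e+02 8.0000e-02 1.5993e+02]
tool shift [-0.     -0.0031  0.0279] level turn [0.13 0.08 0.  ]
round z 0.0503
square [array([578.1, 303.9]), array([35.2, 32. ]), np.float64(81.2)] 0.0504
```

View pics/s4.png

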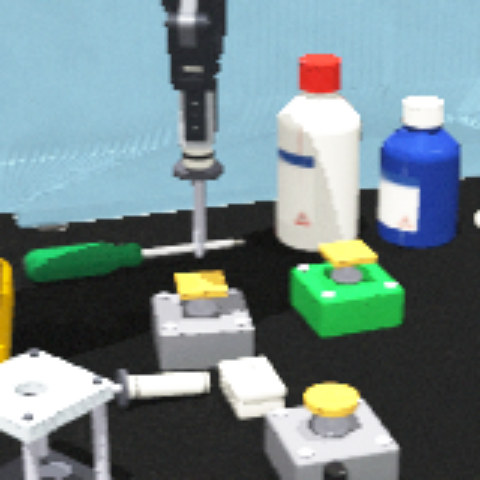

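The tip at (200,258) is over the grey-based square contact at (202,283), and the round contact is up again. Pressing to TCP z of about 0.142.

Call:
arm_command(steps=[0,-0.002,0.01,0,0,0,0,0,0.008,0,0,0,0,0,0.005,0,0,0,0,0,0.005,0,0,0,0,0,0,0,0,0,0,0,0,0,0,0,0,0,0,0,0,0])

```text
time_s: 10.22
tcp_pos: [0.5787, 0.3022, 0.1423]
eef_rot: [-180.0, 0.0, 159.7]
force: [-1.8, -2.6, 1.9]
width: 0.0187
finger_force: 59.0
```

```bash
python3 - <<'E'
from h import *
for i in range(3):
    X,_=cloud('side' if i else 'scene'); s=sensors.read_state(); m=near(X,(.578,.304),.015,.036,.056); print(s['tcp_pos'].round(4),s['force'].round(2),np.median(X[m,2]).round(4),m.sum())
E
```

```text
[0.5787 0.3023 0.1422] [-0.79 -2.24  3.05] 0.0479 67
[0.5787 0.3023 0.1421] [-0.08 -2.04  2.38] 0.045 80
[0.5787 0.3023 0.142 ] [-1.79 -2.55  1.76] 0.0449 89
```

The square contact is down about 5.5 mm. Lifting and returning to the stand.

Call:
arm_command(steps=[0,0,-0.01,0,0,0,0,0,-0.02,0,0,0,0,0,-0.02,0,0,0,0,0,-0.02,0,0,0,0,0,0,0,0,0])

```text
time_s: 11.0
tcp_pos: [0.5802, 0.3037, 0.2141]
eef_rot: [179.7, 0.2, 159.8]
force: [0.6, 0.4, -0.7]
width: 0.0187
finger_force: 58.6
```

Call:
arm_command(steps=[0.01,-0.024,0,0,0,0,0.01,-0.024,0,0,0,0,0.01,-0.024,0,0,0,0,0.01,-0.024,0,0,0,0,0.01,-0.024,0,0,0,0,0.01,-0.024,0,0,0,0,0.01,-0.024,0,0,0,0,0.008,-0.022,0,0,0,0])

```text
time_s: 12.0
tcp_pos: [0.4384, 0.1508, 0.2107]
eef_rot: [180.0, -0.1, 159.7]
force: [-1.0, 0.8, -1.7]
width: 0.0181
finger_force: 58.7
```

```bash
python3 - <<'E'
from h import *
import cv2
delta([.4392,.151,.111])
for c in('scene','side'):
    p,d=cams.camera(c); cal=cams.get_calibration(c);T=np.linalg.inv(np.array(cal['T']));K=np.array(cal['intrinsics'])
    X,_=cloud(c); s=sensors.read_state(); q=s['tcp_pos']
    m=near(X,(.439,.151),.05,.068,.082); print(c,'plate',rect(X[m]),np.median(X[m,2]).round(4))
    for z0,z1 in((-.09,-.075),(-.075,-.06),(-.06,-.045)):
        m=near(X,q,.02,q[2]+z0,q[2]+z1); P=X[m]; cam=np.array(cal['T'])[:2,3]
        mu=np.median(P[:,:2],0); e=mu-cam; e/=np.linalg.norm(e); print(' axis',z0,m.sum(),(mu+.0032*e).round(4))
    u0,v0=(150,120) if c=='side' else (170,120)
    cv2.imwrite(f'pics/{c}5.png',cv2.resize(p[v0:v0+160,u0:u0+120,::-1],None,fx=3.5,fy=3.5))
a=cv2.imread('pics/scene5.png');b=cv2.imread('pics/side5.png');cv2.imwrite('pics/both5.png',np.hstack([a[:,:395],b[:,:395]]))
E
```

```text
t 12.0 tcp [0.4384 0.1508 0.2107] rot [ 1.7999e+02 -9.0000e-02  1.5974e+02]
tool shift [-0.0009  0.0004  0.0997] level turn [ 0.01 -0.09 -0.  ]
scene plate [array([436.8, 151.1]), array([66.5, 66.7]), np.float64(32.3)] 0.0761
 axis -0.09 28 [0.4334 0.1494]
 axis -0.075 35 [0.4331 0.1494]
 axis -0.06 37 [0.4334 0.149 ]
side plate [array([438.8, 150.2]), array([66.9, 67.1]), np.float64(33.7)] 0.0732
 axis -0.09 39 [0.4375 0.1504]
 axis -0.075 43 [0.4377 0.1501]
 axis -0.06 42 [0.4374 0.1501]
```

View pics/both5.png

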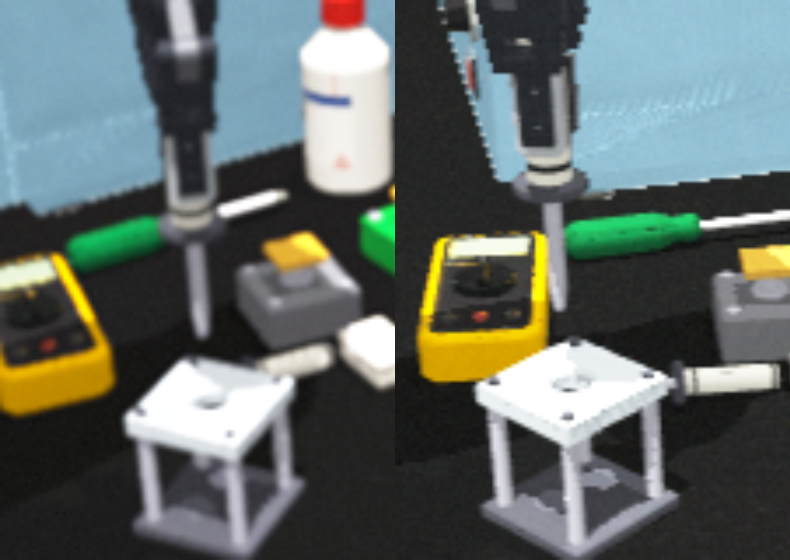

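The tip hangs vertically over the hole, within about 2 mm. I'll nudge +2 mm in x and lower carefully.

Call:
arm_command(steps=[-0.0017,0.0012,0.02,0,0,0,0,0,0.01,0,0,0,0,0,0.01,0,0,0,0,0,0.01,0,0,0,0,0,0,0,0,0])

```text
time_s: 12.82
tcp_pos: [0.4409, 0.1516, 0.1609]
eef_rot: [-179.9, -0.1, 159.7]
force: [-0.3, -0.2, -0.6]
width: 0.019
finger_force: 58.8
```

Call:
arm_command(steps=[0,0,0.015,0,0,0,0,0,0.015,0,0,0,0,0,0.01,0,0,0,0,0,0.005,0,0,0,0,0,0.003,0,0,0,0,0,0,0,0,0])

```text
time_s: 13.58
tcp_pos: [0.4417, 0.1517, 0.1138]
eef_rot: [180.0, 0.0, 159.7]
force: [-0.3, -0.3, -1.6]
width: 0.0189
finger_force: 58.8
```

```bash
python3 - <<'E'
from h import *
import cv2
s=sensors.read_state(); print(s['tcp_pos'].round(4),s['force'].round(2))
p,d=cams.camera('side'); cv2.imwrite('pics/s6.png',cv2.resize(p[150:290,150:260,::-1],None,fx=4,fy=4))
E
```

```text
[0.4417 0.1517 0.1138] [-0.34 -0.32 -1.63]
```

View pics/s6.png

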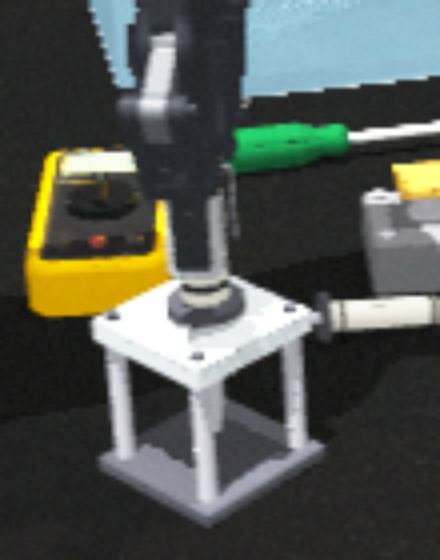

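The collar at (205,303) sits just above the plate with the shaft through the hole. Lowering the last 2–3 mm and releasing.

Call:
arm_command(steps=[0.0015,0,0.0015,0,0,0,0,0,0.001,0,0,0,0,0,0,0,0,0])

```text
time_s: 14.0
tcp_pos: [0.4402, 0.1522, 0.1113]
eef_rot: [180.0, 0.0, 159.7]
force: [0.7, -0.7, -1.2]
width: 0.0189
finger_force: 58.8
```

Call:
arm_command(steps=[0,0,0,0,0,0,0,0,0,0,0,0,0,0,0,0,0,0,0,0,0,0,0,0,0,0,0,0,0,0,0,0,0,0,0,0,0,0,0,0,0,0,0,0,0,0,0,0], fingers=1)

```text
time_s: 15.0
tcp_pos: [0.4402, 0.1522, 0.1113]
eef_rot: [-180.0, 0.0, 159.7]
force: [-0.1, -0.5, 0.6]
width: 0.0851
finger_force: 0.0
```

Call:
arm_command(steps=[0,0,-0.01,0,0,0,0,0,-0.015,0,0,0,0,0,-0.02,0,0,0,0,0,-0.03,0,0,0,0,0,-0.03,0,0,0,0,0,-0.03,0,0,0,0,0,0,0,0,0,0,0,0,0,0,0])

```text
time_s: 16.0
tcp_pos: [0.44, 0.1522, 0.2464]
eef_rot: [180.0, 0.0, 159.7]
force: [-0.8, -0.1, -1.0]
width: 0.0856
finger_force: 0.0
```

```bash
python3 - <<'E'
from h import *
import cv2
for c in('scene','side'):
    X,_=cloud(c)
    for z0,z1 in((.09,.12),(.12,.15)):
        m=near(X,(.44,.15),.03,z0,z1); print('handle',m.sum(),circ(X[m],.01).round(4))
    m=near(X,(.44,.15),.03,.14,.2); print('top',np.percentile(X[m,2],99).round(4))
    for q in((.608,.129),(.577,.304),(.549,.007)):
        m=near(X,q,.012,.036,.058); print('z',np.median(X[m,2]).round(4))
p,d=cams.camera('side'); cv2.imwrite('pics/s7.png',cv2.resize(p[90:330,130:370,::-1],None,fx=2.4,fy=2.4))
E
```

```text
handle 159 [0.4381 0.1527]
handle 165 [0.4381 0.1525]
top 0.1573
z 0.0531
z 0.0534
z 0.0501
handle 199 [0.4394 0.1518]
handle 207 [0.4394 0.1515]
top 0.154
z 0.0504
z 0.0507
z 0.0493
```

View pics/s7.png

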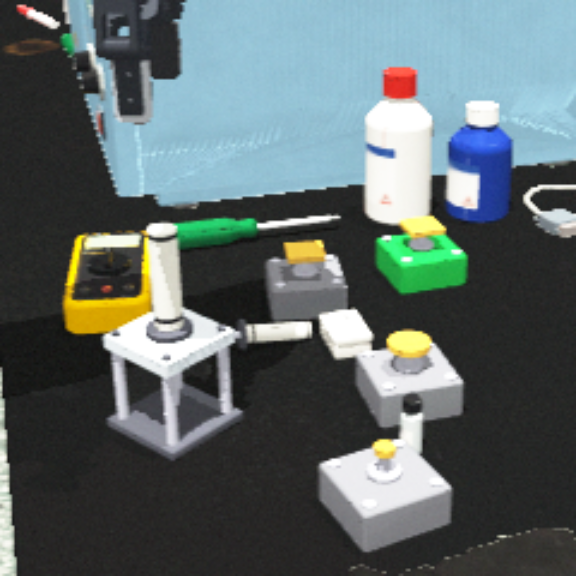

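The probe hangs upright in the stand with its collar on the plate at (168,330). The contacts are up and the gripper is clear.

```bash
python3 -c "
from cell import order; print(order.finish_job())"
```

```text
the job is handed in; nothing more can be done
None
```

I pressed the wide round contact about 6 mm and then the square contact about 5.5 mm, left the small one alone, hung the probe upright in its stand and let go. I handed the job in at about 16 s on the robot's clock; no verdict came back.

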